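Seat the proud battery cells, smallest group first

ROBOT

A 7-joint arm with a two-finger parallel gripper is mounted at the origin on the work surface. World frame = base frame: x ahead of the robot, y to its left, z up, the work surface at z = 0. Lengths are in m, angles in rad, forces in N, time in s.
With the tool pointing down it reaches from about 0.425 to 0.825 m from the base axis. Payload 3.6 kg.
Tool frame: the origin (TCP) lies midway between the tips of the shut fingers; the grasp point (between the pads) lies 19 mm behind it (env.grasp_offset is the distance from the TCP to the grasp point, in m); z points along the fingers, y is the line along which they close (so a half turn about z gives the same grasp; the last joint's range is limited). The gripper opens to 93 mm and grips with 3 to 60 N. Pads are 15 mm wide; open, the fingers measure 128 mm over their backs; the gripper's body (75 mm by 188 mm) begins 65 mm behind the grasp point.
Start: joints at [1.103, 0.615, -0.013, 1.423, 0.008, 1.103, -0.04], TCP at [0.277, -0.588, 0.193] pointing down, gripper open.
Joint ranges: [-3.12, 3.12], [-0.3, 2.06], [-1.34, 1.32], [0.26, 2.42], [-1.36, 4.5], [0.01, 1.98], [-2.84, 2.84]. Speed limits (rad/s): [2.79, 2.79, 3.14, 3.14, 3.14, 3.14, 3.14].

INTERFACE

Orientations are given as a rotation vector (axis times angle).
In Python, from plant import env gives the robot as it stands.
- The arm moves only by the tool send_rows, never from a script. Its argument "targets" is a list of rows, each a list of 2 entries, a list of its own where there are three numbers: the shift along the world's x, y, z in cm, then the turn, a rotation vector about the world's x, y, z in degrees. A call has 1 to 8 rows; each row shifts and turns the commanded pose from where the row before left it; what a row does not reach is not made up. A row lasts 1/12 s, in which the tool goes at most 41.7 mm and 7.16 degrees, less where a joint would pass 70% of its speed; a pose out of reach is approached as far as the arm can. A call is refused whole if a number of a shift passes 4.17 or a number of a turn 7.16, either way. A call with a gripper value outside its range is refused whole. "grip" is the opening, from 0 (shut) to 1 (fully open), set as the call begins (left out, the last holds). The fingers move at their own pace and stop on an object; "newtons" is the grip in N (left out, the last holds). Time passes only in rows, so rows that do not move let the fingers close. It gives the time, the measured TCP pose, the force, the opening and the grip force at its end, in the units of the state.
- env.read_state(): the state, without advancing time (a new reading comes with each control period).
- env.get_image(name): name is "scene" or "top"; returns (picture, depth): 400x640x3 uint8, blue, green, red; 400x640 float32, m along the optical axis (not along the pixel's ray), 0 where there is no reading.
- env.calibration(name): a dict with "camera_matrix" (3x3 intrinsics, pixels), "D" ([k1, k2, p1, p2, k3] as OpenCV has them; the pictures are not rectified), "pose" (4x4, takes a point from camera to world coordinates). Camera axes: x right, y down, z forward; pixel columns grow to the right and rows downward; lengths in m; the calibration is good to about 2 mm. A picture is of the moment at which its call begins. calibration takes no time and is no camera call.
- env.job_done(): hands the job in; it is judged then, once.
Trained networks look in the newest picture that a camera, given by its name, has taken for a name from the list of things; names that differ only in an ending like _2 or _b are one class to them, and where a whole thing is asked for, a point or a joint stands for the part that bears it (a point fixed in the world has none). Each returns a list of dicts, best first, with "score" (0 to 1); they miss things now and then, are a little off and sometimes report something else, mostly with a low value. They report only what shows in the picture. A call takes as long as a camera call.
- env.recognise(camera, thing): "xyz" ([x, y, z] in m, in world coordinates, good to about 4 mm: the middle of the surface that is visible of it).
- env.pinpoint(camera, thing): "xyz" ([x, y, z] in m, in world coordinates, good to about 4 mm: a listed point, or the origin of a listed thing).
The state is a dict: "t": time; "qpos": joint angles; "joint_vel": joint speeds; "joint_torque": joint torques, N m; "eef_pos": TCP position; "tcp_rot": TCP orientation; "wrist_force": force on the tool from outside, world axes, zero at the start; "moment": the same for the moment, N m; "width": opening from 0.0 (shut) to 1.0 (fully open); "finger_force": force on a finger pad.
Only numpy, scipy, OpenCV 4.12 (cv2) and the standard library are available. Lean on these libraries where they do the work, as an engineer would, in place of code of your own. Each camera call takes 0.05 s, during which the arm holds its last target. There are 200 camera calls.

TASK

Three groups of cells in the plywood tray still stand proud of the two rows that are already seated: a single cell, a pair, and a row of three. With closed fingertips press each gently straight down until it is fully home, level with the seated rows: first the single cell, then the pair, then the three, each fully home before the next is started. Do not grip or lift anything, do not push hard (about 20 N is too much), and leave the loose things beside the tray where they are.

Things in the scene. Friction and masses are not known exactly. Their poses are not given: they have to be found in the camera images.
- tray: plywood tray fixed to the bench, 222 (x) by 110 (y) mm, walls 40 high, 10 thick; origin: middle of its underside, at bench height. Five rows run along its y, at x = -80, -40, 0, 40, 80 mm. Rows -40 and 40 hold three seated, fixed cells each, tops 75 mm above the bench. The single, the pair and the three stand in the other rows, in any order; 13 mm gap between cells of neighbouring rows
- single: one green battery cell, 26.5 mm across, 65 mm tall, upright. Slides only up and down in the tray, about 4 N to move it down, stays where left; once home its seat yields from 6 N by 1.5 N/mm and springs back. Starts 8 to 12 mm above home. Origin: middle of the underside (10 mm above the bench when home); z up, y along the row
- pair: two green battery cells, 26.5 mm across, 65 mm tall, upright, side by side 28 mm between centres, flat metal strip on top. Slides only up and down in the tray, about 4 N to move it down, stays where left; once home its seat yields from 6 N by 1.5 N/mm and springs back. Starts 8 to 12 mm above home. Origin: middle of the underside (10 mm above the bench when home); z up, y along the row
- triple: three green battery cells, 26.5 mm across, 65 mm tall, upright, side by side 28 mm between centres, flat metal strip on top. Slides only up and down in the tray, about 4 N to move it down, stays where left; once home its seat yields from 6 N by 1.5 N/mm and springs back. Starts 8 to 12 mm above home. Origin: middle of the underside (10 mm above the bench when home); z up, y along the row
- single_top (a point): middle of the top face of the one-cell group; 83 to 87 mm above the bench at the start, 75 mm when fully home. A good place to press
- pair_top (a point): middle of the top face of the two-cell group, on the strip between its two cells; 83 to 87 mm above the bench at the start, 75 mm when fully home. A good place to press
- triple_top (a point): middle of the top face of the three-cell group, on the strip over its middle cell; 83 to 87 mm above the bench at the start, 75 mm when fully home. A good place to press
- spare_cell: loose cell standing beside the tray, 26.5 mm across, 65 mm tall; origin: middle of its underside. Leave alone
- spool: loose spool of solder with orange flanges, 54 mm across, 41 mm tall; origin: middle of its underside. Leave alone
- cup: loose white plastic bowl, 68 mm across, 50 mm tall; origin: middle of its underside. Leave alone

How it is judged:
By the outcome, as a careful person would: the job done as asked, in the order asked, and still so for the second after the job is handed in, with the robot touching nothing.
It also fails if it takes over 48 s, if anything falls off the work surface, if the arm or the gripper's body presses on something with over 40 N, if the wrist force passes 120 N, or if a joint passes its speed limit or range.

## Working session

There is one attempt and no reset: what is moved stays moved. The work goes in short steps, Python scripts to look and compute and a tool call to move; the robot and the scene stay as the last step left them, time stands still between calls to the robot, and variables do not carry over. Pictures are saved under pics/ and viewed, at most 10 in all, crops included, and the job is handed in when it is done.

Besides the shell and the picture viewer there is one more tool, called by a JSON object that holds its "name" and its "arguments", one argument or row to a line. send_rows: Moves the arm, as the interface text tells. Its arguments: {"type":"object","properties":{"targets":{"type":"array","items":{"type":"array"}},"grip":{"type":"number"},"newtons":{"type":"number"}},"required":["targets"]}

```bash
mkdir -p pics
python3 - <<'E'
from plant import env
import cv2,numpy as np
s=env.read_state();print(s['t'],s['eef_pos'],s['tcp_rot'],s['wrist_force'],s['width'])
for c in ("top","scene"):
    im,d=env.get_image(c);cv2.imwrite(f"pics/{c}0.png",im)
    print(c,env.calibration(c)['pose'][:3,3])
    for n in ("tray","single_top","pair_top","triple_top"):
        print(n,[(np.round(r['xyz'],4).tolist(),round(r['score'],2)) for r in env.pinpoint(c,n)[:3]])
E
```

```text
0.0 [ 0.27695988 -0.58707353  0.19218911] [-3.06312732e+00 -6.86353203e-01  9.45203999e-04] [-0.45374822  0.76724349  0.23124694] 1.0024742437160035
top [0.55458702 0.05271922 0.89598111]
tray [([0.5955, -0.0805, -0.0008], 0.92), ([0.5304, -0.1303, 0.0197], 0.19)]
single_top [([0.5322, -0.132, 0.0855], 0.55), ([0.5922, -0.0806, 0.0817], 0.32)]
pair_top [([0.5892, -0.0825, 0.0812], 0.84)]
triple_top [([0.6604, -0.0294, 0.0859], 0.91)]
scene [ 1.06117854 -0.26514757  0.73704108]
tray [([0.593, -0.0785, -0.0022], 0.97)]
single_top [([0.53, -0.1348, 0.0808], 0.68)]
pair_top [([0.5919, -0.0799, 0.0811], 0.61), ([0.5322, -0.1324, 0.0157], 0.45)]
triple_top [([0.6552, -0.0296, 0.0838], 0.66)]
```

View pics/top0.png

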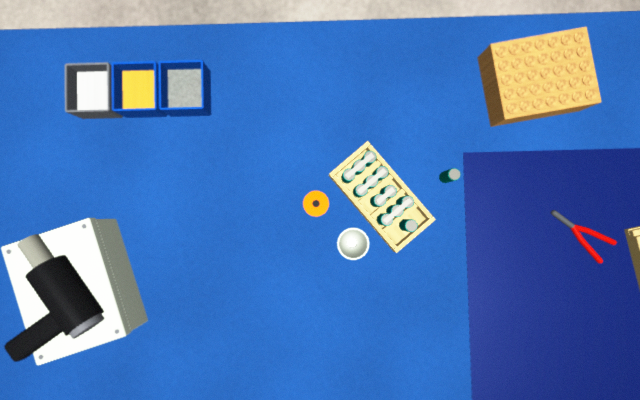

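View pics/scene0.png

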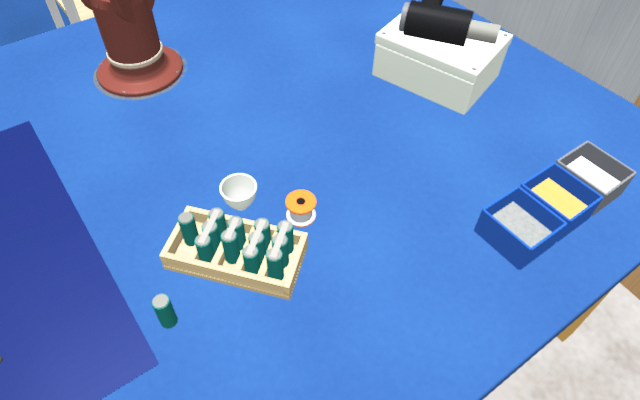

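The top view shows the tray tilted around (385,195) px. From upper left to lower right the rows are the triple (357,167), seated, the pair (384,196), seated, and the single (411,226). The scene view agrees. I'll refine with depth.

```bash
cat > look.py <<'E'
from plant import env
import cv2,numpy as np
def cloud(c):
    im,d=env.get_image(c);k=env.calibration(c);h,w=d.shape
    u,v=np.meshgrid(np.arange(w),np.arange(h))
    n=cv2.undistortPoints(np.stack([u,v],-1).reshape(-1,1,2).astype(float),k['camera_matrix'],np.array(k['D'])).reshape(h,w,2)
    p=np.dstack([n*d[...,None],d])@k['pose'][:3,:3].T+k['pose'][:3,3]
    return im,d,p
def tops(c):
    im,d,p=cloud(c)
    o=np.array([.594,-.0805]);a=np.radians(39.3)
    R=np.array([[np.cos(a),np.sin(a)],[-np.sin(a),np.cos(a)]])
    q=(p[...,:2]-o)@R.T
    bench=(np.abs(p[...,2])<.01)&(d>0)&(np.abs(q).max(-1)<.25)
    print(c,"bench z",np.median(p[bench][:,2]).round(4))
    for x in (-.08,-.04,0,.04,.08):
        m=(abs(q[...,0]-x)<.018)&(abs(q[...,1])<.055)&(p[...,2]>.068)&(p[...,2]<.1)&(d>0)
        P=p[m];z=np.median(P[:,2]);m2=abs(P[:,2]-z)<.004;Q=q[m][m2]
        mid=(Q.min(0)+Q.max(0))/2
        print(x,len(Q),'z',z.round(4),'mean',P[m2][:,:2].mean(0).round(4),'midrange',(R.T@mid+o).round(4),'len',np.ptp(Q,0).round(3))
E
python3 -c "
from look import *
tops('top');tops('scene')"
```

```text
top bench z 0.0014
-0.08 131 z 0.0852 mean [ 0.5317 -0.1299] midrange [ 0.5317 -0.1303] len [0.026 0.025]
-0.04 387 z 0.0762 mean [ 0.5626 -0.1047] midrange [ 0.5625 -0.1051] len [0.025 0.081]
0 262 z 0.0846 mean [ 0.5934 -0.0795] midrange [ 0.5934 -0.0797] len [0.025 0.053]
0.04 385 z 0.0762 mean [ 0.6243 -0.0544] midrange [ 0.6247 -0.0546] len [0.025 0.081]
0.08 390 z 0.0844 mean [ 0.6552 -0.0292] midrange [ 0.6558 -0.0297] len [0.026 0.081]
scene bench z -0.0003
-0.08 179 z 0.0832 mean [ 0.5336 -0.1319] midrange [ 0.5319 -0.1311] len [0.025 0.027]
-0.04 538 z 0.0748 mean [ 0.5654 -0.1077] midrange [ 0.5636 -0.1064] len [0.026 0.082]
0 366 z 0.0828 mean [ 0.5958 -0.082 ] midrange [ 0.5939 -0.0812] len [0.026 0.054]
0.04 545 z 0.0749 mean [ 0.627  -0.0575] midrange [ 0.6257 -0.0568] len [0.026 0.081]
0.08 576 z 0.0826 mean [ 0.6581 -0.0325] midrange [ 0.6561 -0.0308] len [0.026 0.081]
```

{"name": "send_rows", "arguments": {
  "targets": [
    [[1.8,3.2,0],[0,0,2]],
    [[1.8,3.2,0],[0,0,2]],
    [[1.8,3.2,0],[0,0,2]],
    [[1.8,3.2,0],[0,0,2]],
    [[1.8,3.2,0],[0,0,2]],
    [[1.8,3.2,0],[0,0,2]],
    [[1.8,3.2,0],[0,0,2]],
    [[1.8,3.2,0],[0,0,0]]
  ],
  "grip": 0
}}

```text
t: 1.27
eef_pos: [0.422, -0.3304, 0.1937]
tcp_rot: [2.958, 1.057, 0.001]
wrist_force: [1.0, -0.1, 0.6]
width: 0.476
finger_force: 0.0
```

{"name": "send_rows", "arguments": {
  "targets": [
    [[1.9,3.4,0],[0,0,0]],
    [[1.9,3.4,0],[0,0,0]],
    [[1.9,3.4,-1],[0,0,0]],
    [[1.9,3.4,-1],[0,0,0]],
    [[1.7,3.2,-2],[0,0,0]],
    [[1.7,3.1,-2],[0,0,0]],
    [[0,0,-1.5],[0,0,0]],
    [[0,0,0],[0,0,0]]
  ]
}}

```text
t: 1.93
eef_pos: [0.5301, -0.1292, 0.1155]
tcp_rot: [-2.952, -1.063, 0.007]
wrist_force: [-0.1, -0.3, -0.4]
width: 0.009
finger_force: 0.0
```

{"name": "send_rows", "arguments": {
  "targets": [
    [[0.2,-0.2,-0.8],[0,0,0]],
    [[0,0,-0.8],[0,0,0]],
    [[0,0,-0.5],[0,0,0]],
    [[0,0,-0.2],[0,0,0]],
    [[0,0,-0.2],[0,0,0]],
    [[0,0,-0.2],[0,0,0]],
    [[0,0,-0.1],[0,0,0]],
    [[0,0,0],[0,0,0]]
  ]
}}

```text
t: 2.6
eef_pos: [0.5333, -0.1349, 0.0904]
tcp_rot: [-2.959, -1.055, -0.0]
wrist_force: [-0.2, -0.5, -0.5]
width: 0.006
finger_force: 0.0
```

{"name": "send_rows", "arguments": {
  "targets": [
    [[0,0,0],[0,0,0]],
    [[0,0,0],[0,0,0]]
  ]
}}

```text
t: 2.77
eef_pos: [0.5335, -0.1348, 0.0905]
tcp_rot: [2.959, 1.055, 0.001]
wrist_force: [0.4, 0.4, -0.7]
width: 0.005
finger_force: 0.0
```

{"name": "send_rows", "arguments": {
  "targets": [
    [[0,0,0],[0,0,0]]
  ]
}}

```text
t: 2.85
eef_pos: [0.5335, -0.1348, 0.0906]
tcp_rot: [2.959, 1.055, 0.001]
wrist_force: [-0.2, -0.3, 0.5]
width: 0.006
finger_force: 0.0
```

{"name": "send_rows", "arguments": {
  "targets": [
    [[0,0,0],[0,0,0]]
  ]
}}

```text
t: 2.93
eef_pos: [0.5334, -0.1348, 0.0905]
tcp_rot: [2.959, 1.056, 0.0]
wrist_force: [-0.1, 0.1, 0.3]
width: 0.002
finger_force: 0.0
```

{"name": "send_rows", "arguments": {
  "targets": [
    [[0,0,0],[0,0,0]]
  ]
}}

```text
t: 3.02
eef_pos: [0.5334, -0.1348, 0.0904]
tcp_rot: [2.959, 1.055, 0.0]
wrist_force: [-0.4, -0.1, 0.7]
width: 0.005
finger_force: 0.0
```

{"name": "send_rows", "arguments": {
  "targets": [
    [[-0.15,0.35,0],[0,0,0]],
    [[0,0,-0.3],[0,0,0]],
    [[0,0,-0.2],[0,0,0]],
    [[0,0,-0.1],[0,0,0]],
    [[0,0,-0.1],[0,0,0]],
    [[0,0,-0.1],[0,0,0]],
    [[0,0,0],[0,0,0]],
    [[0,0,0],[0,0,0]]
  ]
}}

```text
t: 3.68
eef_pos: [0.5318, -0.1314, 0.0823]
tcp_rot: [-2.959, -1.055, 0.0]
wrist_force: [-0.3, -1.6, -0.1]
width: 0.004
finger_force: 0.0
```

{"name": "send_rows", "arguments": {
  "targets": [
    [[0,0,-0.1],[0,0,0]],
    [[0,0,-0.1],[0,0,0]],
    [[0,0,0],[0,0,0]]
  ]
}}

```text
t: 3.93
eef_pos: [0.5317, -0.1313, 0.0802]
tcp_rot: [-2.959, -1.055, 0.0]
wrist_force: [-0.4, -0.3, 0.3]
width: 0.008
finger_force: 0.0
```

{"name": "send_rows", "arguments": {
  "targets": [
    [[0,0,-0.1],[0,0,0]],
    [[0,0,-0.1],[0,0,0]],
    [[0,0,0],[0,0,0]]
  ]
}}

```text
t: 4.18
eef_pos: [0.5317, -0.1313, 0.0781]
tcp_rot: [-2.959, -1.055, 0.0]
wrist_force: [0.4, 0.1, -0.8]
width: 0.004
finger_force: 0.0
```

```bash
python3 -c "
from look import *
tops('top')
im,d,p=cloud('scene');tops('scene');cv2.imwrite('pics/s1.png',cv2.resize(im[120:340,100:380],None,fx=2.5,fy=2.5,interpolation=cv2.INTER_CUBIC))"
```

```text
top bench z 0.0013
  return _methods._mean(a, axis=axis, dtype=dtype,
  ret = ret.dtype.type(ret / rcount)
Traceback (most recent call last):
  File "look.py", line 19, in tops
    mid=(Q.min(0)+Q.max(0))/2
         ~~~~~^^^
ValueError: zero-size array to reduction operation minimum which has no identity
```

```bash
sed -i 's/^        P=p\[m\]/        if m.sum()<20: print(x,"hidden"); continue\n        P=p[m]/' look.py; python3 -c "
from look import *
im,d,p=cloud('scene');tops('scene');cv2.imwrite('pics/s1.png',cv2.resize(im[120:340,100:380],None,fx=2.5,fy=2.5,interpolation=cv2.INTER_CUBIC))"
```

```text
scene bench z -0.0003
-0.08 167 z 0.0831 mean [ 0.5344 -0.1322] midrange [ 0.5321 -0.1313] len [0.024 0.027]
-0.04 536 z 0.0748 mean [ 0.5653 -0.1077] midrange [ 0.5635 -0.107 ] len [0.027 0.081]
0 370 z 0.0827 mean [ 0.596  -0.0821] midrange [ 0.5944 -0.0809] len [0.027 0.056]
0.04 552 z 0.0748 mean [ 0.6271 -0.0575] midrange [ 0.6255 -0.0563] len [0.026 0.08 ]
0.08 578 z 0.0827 mean [ 0.6581 -0.0323] midrange [ 0.6563 -0.0308] len [0.026 0.082]
```

View pics/s1.png

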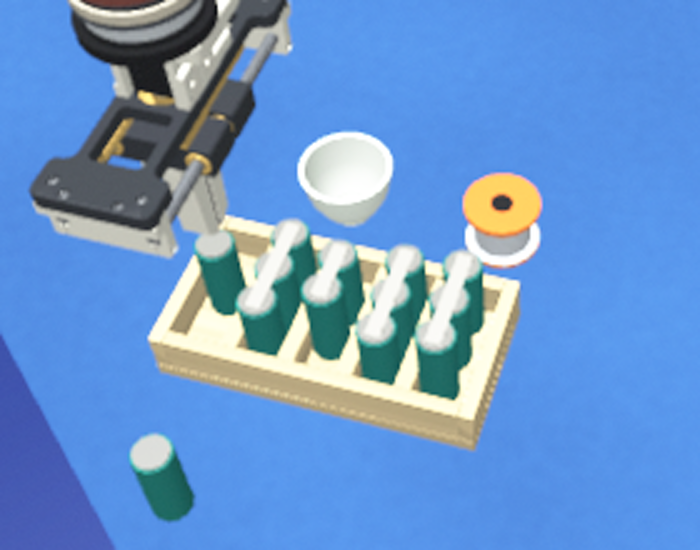

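The crop shows the closed fingertips at about (205,215), behind the single cell (218,245) instead of on it. So the measured TCP and the cameras disagree. I'll find the fingers in the depth image.

```bash
python3 -c "
from look import *
print(env.read_state()['eef_pos'],env.read_state()['qpos'])
for c in ('top','scene'):
    im,d,p=cloud(c); cv2.imwrite(f'pics/{c}2.png',cv2.resize(im[100:300,300:500] if c=='top' else im[120:240,100:260],None,fx=3.5,fy=3.5,interpolation=cv2.INTER_CUBIC))
    q=p[(d>0)]; 
    for lo in np.arange(.085,.30,.02):
        m=(q[:,2]>lo)&(q[:,2]<lo+.02)&(abs(q[:,0]-.52)<.2)&(abs(q[:,1]+.13)<.2)
        P=q[m]
        if len(P)>5: print(c,lo.round(3),len(P),P[:,:2].min(0).round(3),P[:,:2].max(0).round(3),np.median(P[:,:2],0).round(3))
    if c=='scene':
        m=(abs(q[:,0])<.25)&(abs(q[:,1])<.25)&(q[:,2]>.01)&(q[:,2]<.04)
        print('base',m.sum(),q[m].min(0),q[m].max(0))
"
```

```text
[ 0.53185192 -0.13131497  0.07832006] [ 0.27787193  0.60279861 -0.11588126  1.85002614  0.10248931  0.69452214
 -0.78216281]
top 0.085 253 [ 0.574 -0.1  ] [0.682 0.002] [ 0.638 -0.052]
top 0.185 96 [ 0.472 -0.173] [ 0.612 -0.042] [ 0.559 -0.112]
top 0.205 440 [ 0.457 -0.179] [ 0.617 -0.037] [ 0.554 -0.111]
top 0.225 1495 [ 0.447 -0.214] [ 0.615 -0.038] [ 0.499 -0.086]
top 0.245 44 [ 0.491 -0.111] [ 0.522 -0.087] [ 0.507 -0.098]
top 0.265 338 [ 0.482 -0.127] [ 0.569 -0.079] [ 0.521 -0.094]
top 0.285 221 [ 0.496 -0.126] [ 0.568 -0.093] [ 0.533 -0.1  ]
scene 0.085 128 [ 0.523 -0.143] [ 0.685 -0.001] [ 0.594 -0.088]
scene 0.105 123 [ 0.528 -0.148] [ 0.549 -0.114] [ 0.539 -0.13 ]
scene 0.125 161 [ 0.528 -0.149] [ 0.549 -0.114] [ 0.542 -0.134]
scene 0.145 77 [ 0.536 -0.148] [ 0.55  -0.122] [ 0.544 -0.136]
scene 0.165 20 [ 0.536 -0.152] [ 0.558 -0.142] [ 0.544 -0.147]
scene 0.185 862 [ 0.479 -0.22 ] [ 0.613 -0.043] [ 0.565 -0.153]
scene 0.205 1459 [ 0.483 -0.225] [ 0.617 -0.038] [ 0.551 -0.138]
scene 0.225 2405 [ 0.459 -0.224] [ 0.616 -0.04 ] [ 0.558 -0.165]
scene 0.245 223 [ 0.527 -0.157] [ 0.561 -0.103] [ 0.552 -0.133]
scene 0.265 453 [ 0.522 -0.169] [ 0.57  -0.081] [ 0.558 -0.118]
scene 0.285 771 [ 0.512 -0.169] [ 0.57  -0.094] [ 0.559 -0.14 ]
base 313 [-0.05743927 -0.09938752  0.01000499] [0.07160911 0.09599406 0.01746322]
```

View pics/top2.png

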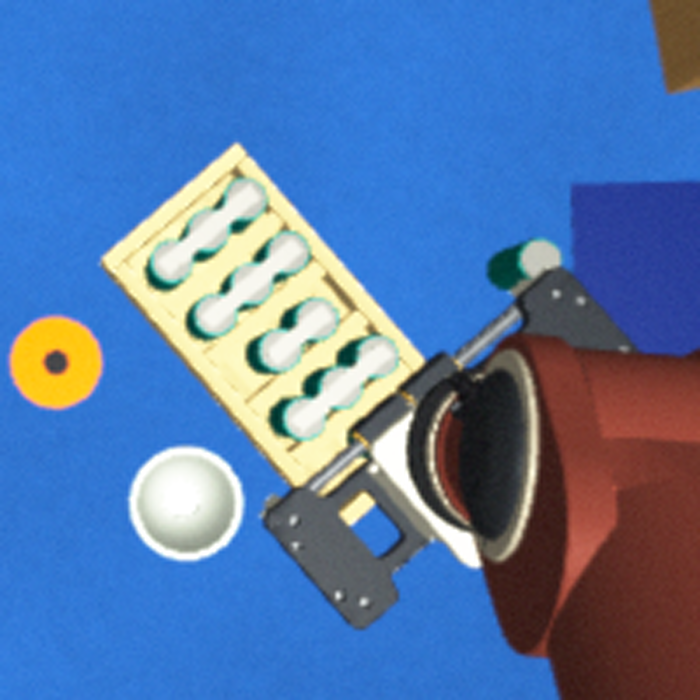

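```bash
python3 -c "
from look import *
im,d,p=cloud('scene')
m=(p[...,2]>.07)&(p[...,2]<.16)&(np.hypot(p[...,0]-.534,p[...,1]+.131)<.03)&(d>0)
print(np.argwhere(m).min(0),np.argwhere(m).max(0))
for r in range(190,224,2):
    i=np.where(m[r])[0]
    if len(i): print(r,i.min(),i.max(),p[r,i].mean(0).round(4))
"
```

```text
[188 167] [229 204]
190 180 188 [ 0.5357 -0.122   0.1472]
192 178 188 [ 0.5375 -0.1246  0.146 ]
194 168 188 [ 0.5393 -0.1295  0.1463]
196 168 189 [ 0.5402 -0.1291  0.1422]
198 175 189 [ 0.5412 -0.1295  0.1387]
200 173 190 [ 0.5411 -0.1311  0.1349]
202 172 190 [ 0.541  -0.1327  0.1311]
204 171 189 [ 0.5416 -0.1352  0.1286]
206 171 189 [ 0.5411 -0.136   0.1239]
208 172 188 [ 0.5418 -0.1371  0.1204]
210 173 187 [ 0.5418 -0.1383  0.1164]
212 177 190 [ 0.5391 -0.1329  0.1046]
214 179 192 [ 0.5283 -0.1281  0.0848]
216 178 193 [ 0.5317 -0.1298  0.0844]
218 177 193 [ 0.5347 -0.1323  0.084 ]
220 177 194 [ 0.5379 -0.1332  0.0828]
222 178 204 [ 0.5417 -0.132   0.0806]
```

View pics/scene2.png

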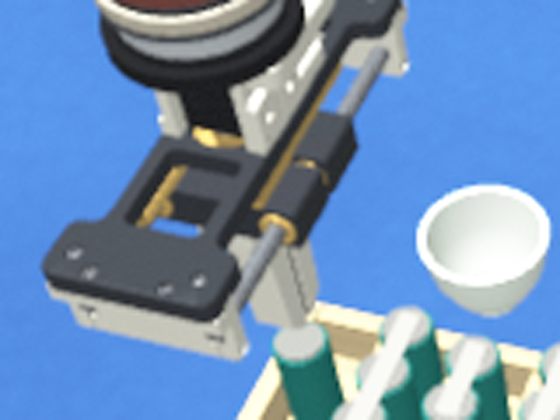

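The scene crop shows the finger tip ending at about (285,325), with its last depth reading at z≈0.115. It hovers about 3 cm above the single cell. x and y match, but the reported TCP z reads low, so I'll go down by force and images.

{"name": "send_rows", "arguments": {
  "targets": [
    [[0,0,-0.8],[0,0,0]],
    [[0,0,-0.6],[0,0,0]],
    [[0,0,-0.4],[0,0,0]],
    [[0,0,-0.1],[0,0,0]],
    [[0,0,-0.1],[0,0,0]],
    [[0,0,-0.1],[0,0,0]],
    [[0,0,0],[0,0,0]]
  ]
}}

```text
t: 5.07
eef_pos: [0.5314, -0.1313, 0.0573]
tcp_rot: [-2.959, -1.055, 0.001]
wrist_force: [-0.5, -0.5, 2.2]
width: 0.004
finger_force: 1.1
```

{"name": "send_rows", "arguments": {
  "targets": [
    [[0,0,-0.1],[0,0,0]],
    [[0,0,-0.1],[0,0,0]],
    [[0,0,-0.1],[0,0,0]],
    [[0,0,0],[0,0,0]]
  ]
}}

```text
t: 5.4
eef_pos: [0.5315, -0.1313, 0.0542]
tcp_rot: [-2.959, -1.055, 0.001]
wrist_force: [-1.8, 0.5, 3.5]
width: 0.003
finger_force: 1.5
```

{"name": "send_rows", "arguments": {
  "targets": [
    [[0,0,-0.1],[0,0,0]],
    [[0,0,-0.1],[0,0,0]],
    [[0,0,0],[0,0,0]]
  ]
}}

```text
t: 5.65
eef_pos: [0.5315, -0.1313, 0.0521]
tcp_rot: [-2.959, -1.055, 0.001]
wrist_force: [-2.1, -0.1, 2.3]
width: 0.009
finger_force: 1.4
```

```bash
python3 -c "
from look import *
tops('scene');im,d,p=cloud('scene')
for r in range(206,226,2):
    i=np.arange(176,193);print(r,p[r,i].mean(0).round(4))
"
```

```text
scene bench z -0.0003
-0.08 34 z 0.0839 mean [ 0.5383 -0.1286] midrange [ 0.5333 -0.1317] len [0.018 0.026]
-0.04 532 z 0.0747 mean [ 0.5654 -0.1079] midrange [ 0.5634 -0.1066] len [0.026 0.081]
0 373 z 0.0829 mean [ 0.5962 -0.0823] midrange [ 0.5944 -0.0811] len [0.026 0.054]
0.04 553 z 0.0749 mean [ 0.6272 -0.0575] midrange [ 0.6254 -0.0568] len [0.026 0.082]
0.08 570 z 0.0829 mean [ 0.6582 -0.0325] midrange [ 0.6563 -0.0309] len [0.027 0.081]
206 [ 0.5496 -0.132   0.1295]
208 [ 0.5485 -0.1326  0.124 ]
210 [ 0.5467 -0.133   0.1175]
212 [ 0.5444 -0.1334  0.1105]
214 [ 0.5416 -0.1337  0.1027]
216 [ 0.5414 -0.1345  0.098 ]
218 [ 0.5418 -0.1355  0.094 ]
220 [ 0.5414 -0.1364  0.0889]
222 [ 0.5346 -0.1358  0.076 ]
224 [ 0.5333 -0.1364  0.0696]
```

{"name": "send_rows", "arguments": {
  "targets": [
    [[0,0,-0.1],[0,0,0]],
    [[0,0,-0.1],[0,0,0]],
    [[0,0,0],[0,0,0]]
  ]
}}

```text
t: 6.0
eef_pos: [0.5317, -0.1313, 0.0501]
tcp_rot: [-2.959, -1.055, 0.0]
wrist_force: [-1.9, 0.2, 3.2]
width: 0.007
finger_force: 1.3
```

{"name": "send_rows", "arguments": {
  "targets": [
    [[0,0,-0.1],[0,0,0]],
    [[0,0,0],[0,0,0]]
  ]
}}

```text
t: 6.17
eef_pos: [0.5318, -0.1313, 0.0496]
tcp_rot: [-2.959, -1.055, 0.0]
wrist_force: [-2.1, 1.6, 6.4]
width: 0.003
finger_force: 3.3
```

{"name": "send_rows", "arguments": {
  "targets": [
    [[0,0,-0.1],[0,0,0]],
    [[0,0,0],[0,0,0]]
  ]
}}

```text
t: 6.33
eef_pos: [0.5319, -0.1313, 0.0488]
tcp_rot: [2.959, 1.055, 0.0]
wrist_force: [-3.0, 0.3, 8.3]
width: 0.006
finger_force: 3.9
```

{"name": "send_rows", "arguments": {
  "targets": [
    [[0,0,1],[0,0,0]],
    [[0,0,1.5],[0,0,0]],
    [[1.6,1.3,0],[0,0,0]],
    [[1.6,1.3,0],[0,0,0]],
    [[1.6,1.3,0],[0,0,0]],
    [[1.4,1.2,0],[0,0,0]],
    [[0,0,0],[0,0,0]],
    [[0,0,0],[0,0,0]]
  ]
}}

```text
t: 7.0
eef_pos: [0.5947, -0.0795, 0.0734]
tcp_rot: [2.958, 1.058, 0.002]
wrist_force: [0.4, -0.1, -0.3]
width: 0.003
finger_force: 0.0
```

```bash
python3 -c "
from look import *
print(env.read_state()['eef_pos'])
tops('scene')"
```

```text
[ 0.59468091 -0.07954233  0.07335086]
scene bench z -0.0003
-0.08 hidden
-0.04 189 z 0.0748 mean [ 0.5821 -0.1284] midrange [ 0.5815 -0.1284] len [0.025 0.026]
0 227 z 0.0819 mean [ 0.6015 -0.0836] midrange [ 0.5954 -0.08  ] len [0.025 0.054]
0.04 546 z 0.0748 mean [ 0.6271 -0.0574] midrange [ 0.6254 -0.0562] len [0.027 0.082]
0.08 580 z 0.0828 mean [ 0.6581 -0.0325] midrange [ 0.6563 -0.0307] len [0.026 0.082]
```

{"name": "send_rows", "arguments": {
  "targets": [
    [[2,1.7,0.5],[0,0,0]],
    [[2,1.7,0],[0,0,0]],
    [[2,1.7,0],[0,0,0]],
    [[0,0,0],[0,0,0]],
    [[0,0,0],[0,0,0]]
  ]
}}

```text
t: 7.47
eef_pos: [0.6536, -0.0294, 0.078]
tcp_rot: [-2.959, -1.056, 0.001]
wrist_force: [0.0, 0.3, -0.2]
width: 0.003
finger_force: 0.0
```

```bash
python3 -c "
from look import *
print(env.read_state()['eef_pos'])
tops('scene')"
```

```text
[ 0.65356309 -0.02938294  0.0780262 ]
scene bench z -0.0003
-0.08 168 z 0.0744 mean [ 0.5335 -0.1318] midrange [ 0.5324 -0.1315] len [0.025 0.026]
-0.04 532 z 0.0748 mean [ 0.5654 -0.1079] midrange [ 0.5637 -0.1066] len [0.026 0.08 ]
0 148 z 0.0823 mean [ 0.6049 -0.0952] midrange [ 0.6043 -0.0939] len [0.025 0.022]
0.04 221 z 0.0747 mean [ 0.6425 -0.0766] midrange [ 0.6407 -0.0754] len [0.026 0.034]
0.08 339 z 0.0822 mean [ 0.6658 -0.0374] midrange [ 0.6568 -0.0316] len [0.026 0.081]
```

{"name": "send_rows", "arguments": {
  "targets": [
    [[-2,-1.7,0],[0,0,0]],
    [[-2,-1.7,0],[0,0,0]],
    [[-2,-1.7,0],[0,0,0]],
    [[0,0,-0.5],[0,0,0]],
    [[0,0,-0.5],[0,0,0]],
    [[0,0,-0.2],[0,0,0]],
    [[0,0,0],[0,0,0]],
    [[0,0,0],[0,0,0]]
  ]
}}

```text
t: 8.18
eef_pos: [0.5943, -0.0794, 0.0661]
tcp_rot: [-2.958, -1.057, -0.001]
wrist_force: [-0.2, -0.8, -0.2]
width: 0.002
finger_force: 0.0
```

{"name": "send_rows", "arguments": {
  "targets": [
    [[-0.05,-0.1,-0.3],[0,0,0]],
    [[0,0,-0.2],[0,0,0]],
    [[0,0,-0.1],[0,0,0]],
    [[0,0,-0.1],[0,0,0]],
    [[0,0,-0.1],[0,0,0]],
    [[0,0,-0.1],[0,0,0]],
    [[0,0,-0.1],[0,0,0]],
    [[0,0,0],[0,0,0]]
  ]
}}

```text
t: 8.85
eef_pos: [0.5935, -0.0812, 0.0567]
tcp_rot: [2.959, 1.055, 0.001]
wrist_force: [0.1, -0.1, 4.0]
width: 0.007
finger_force: 1.7
```

{"name": "send_rows", "arguments": {
  "targets": [
    [[0,0,-0.1],[0,0,0]],
    [[0,0,-0.1],[0,0,0]],
    [[0,0,-0.1],[0,0,0]],
    [[0,0,-0.1],[0,0,0]],
    [[0,0,0],[0,0,0]]
  ]
}}

```text
t: 9.27
eef_pos: [0.5935, -0.0812, 0.0522]
tcp_rot: [-2.959, -1.055, -0.0]
wrist_force: [0.4, 0.5, 3.0]
width: 0.004
finger_force: 1.4
```

{"name": "send_rows", "arguments": {
  "targets": [
    [[0,0,-0.1],[0,0,0]],
    [[0,0,-0.1],[0,0,0]],
    [[0,0,0],[0,0,0]]
  ]
}}

```text
t: 9.52
eef_pos: [0.5934, -0.0813, 0.0501]
tcp_rot: [-2.959, -1.055, -0.0]
wrist_force: [-0.6, 1.1, 3.0]
width: 0.002
finger_force: 1.3
```

{"name": "send_rows", "arguments": {
  "targets": [
    [[0,0,-0.1],[0,0,0]],
    [[0,0,0],[0,0,0]]
  ]
}}

```text
t: 9.68
eef_pos: [0.5936, -0.0813, 0.0496]
tcp_rot: [2.959, 1.055, 0.001]
wrist_force: [-0.7, 0.2, 6.2]
width: 0.002
finger_force: 3.3
```

{"name": "send_rows", "arguments": {
  "targets": [
    [[0,0,-0.1],[0,0,0]],
    [[0,0,0],[0,0,0]]
  ]
}}

```text
t: 9.85
eef_pos: [0.5936, -0.0813, 0.0489]
tcp_rot: [2.959, 1.055, 0.001]
wrist_force: [-0.7, 0.8, 7.7]
width: 0.007
finger_force: 3.8
```

{"name": "send_rows", "arguments": {
  "targets": [
    [[0,0,1],[0,0,0]],
    [[0,0,1.5],[0,0,0]],
    [[1.6,1.3,0],[0,0,0]],
    [[1.6,1.3,0],[0,0,0]],
    [[1.6,1.3,0],[0,0,0]],
    [[1.4,1.2,0],[0,0,0]],
    [[0,0,0],[0,0,0]],
    [[0,0,0],[0,0,0]]
  ]
}}

```text
t: 10.52
eef_pos: [0.6549, -0.0298, 0.0727]
tcp_rot: [-2.958, -1.058, 0.002]
wrist_force: [-1.1, 0.2, -0.5]
width: 0.003
finger_force: 0.0
```

```bash
python3 -c "
from look import *
print(env.read_state()['eef_pos'])
tops('scene')"
```

```text
[ 0.65488982 -0.02975029  0.07269332]
scene bench z -0.0003
-0.08 171 z 0.0743 mean [ 0.5334 -0.1318] midrange [ 0.5321 -0.1318] len [0.026 0.025]
-0.04 531 z 0.0748 mean [ 0.5653 -0.1077] midrange [ 0.563  -0.1062] len [0.028 0.082]
0 140 z 0.0746 mean [ 0.6041 -0.095 ] midrange [ 0.6005 -0.0883] len [0.025 0.036]
0.04 193 z 0.0747 mean [ 0.6438 -0.0783] midrange [ 0.643 -0.078] len [0.025 0.025]
0.08 289 z 0.082 mean [ 0.6671 -0.0388] midrange [ 0.657  -0.0313] len [0.026 0.081]
```

The pair is home at 0.0746. Next is the triple.

{"name": "send_rows", "arguments": {
  "targets": [
    [[0.1,0,-0.5],[0,0,0]],
    [[0,0,-0.5],[0,0,0]],
    [[0,0,-0.2],[0,0,0]],
    [[0,0,-0.1],[0,0,0]],
    [[0,0,-0.1],[0,0,0]],
    [[0,0,-0.1],[0,0,0]],
    [[0,0,0],[0,0,0]]
  ]
}}

```text
t: 11.15
eef_pos: [0.6564, -0.0304, 0.0584]
tcp_rot: [2.959, 1.055, 0.0]
wrist_force: [1.5, 0.1, -0.3]
width: 0.003
finger_force: 0.0
```

{"name": "send_rows", "arguments": {
  "targets": [
    [[0,0,-0.1],[0,0,0]],
    [[0,0,-0.1],[0,0,0]],
    [[0,0,-0.1],[0,0,0]],
    [[0,0,0],[0,0,0]]
  ]
}}

```text
t: 11.48
eef_pos: [0.6566, -0.0304, 0.0557]
tcp_rot: [2.959, 1.055, 0.001]
wrist_force: [-0.7, 0.2, 3.6]
width: 0.006
finger_force: 1.9
```

{"name": "send_rows", "arguments": {
  "targets": [
    [[0,0,-0.1],[0,0,0]],
    [[0,0,-0.1],[0,0,0]],
    [[0,0,-0.1],[0,0,0]],
    [[0,0,-0.1],[0,0,0]],
    [[0,0,0],[0,0,0]]
  ]
}}

```text
t: 11.9
eef_pos: [0.6565, -0.0303, 0.0511]
tcp_rot: [2.959, 1.055, 0.001]
wrist_force: [-0.2, -0.2, 2.2]
width: 0.002
finger_force: 1.5
```

{"name": "send_rows", "arguments": {
  "targets": [
    [[0,0,-0.1],[0,0,0]],
    [[0,0,0],[0,0,0]]
  ]
}}

```text
t: 12.07
eef_pos: [0.6565, -0.0303, 0.0502]
tcp_rot: [2.959, 1.055, 0.0]
wrist_force: [0.5, 0.4, 3.2]
width: 0.005
finger_force: 1.5
```

{"name": "send_rows", "arguments": {
  "targets": [
    [[0,0,-0.1],[0,0,0]],
    [[0,0,0],[0,0,0]]
  ]
}}

```text
t: 12.23
eef_pos: [0.6567, -0.0304, 0.0498]
tcp_rot: [2.959, 1.055, 0.001]
wrist_force: [-0.7, -0.5, 6.5]
width: 0.001
finger_force: 3.3
```

{"name": "send_rows", "arguments": {
  "targets": [
    [[0,0,-0.1],[0,0,0]],
    [[0,0,0],[0,0,0]]
  ]
}}

```text
t: 12.4
eef_pos: [0.6567, -0.0304, 0.0491]
tcp_rot: [2.959, 1.055, 0.001]
wrist_force: [-1.6, -0.7, 7.6]
width: 0.01
finger_force: 3.8
```

{"name": "send_rows", "arguments": {
  "targets": [
    [[0,0,1],[0,0,0]],
    [[0,0,3],[0,0,0]],
    [[0,2,2],[0,0,0]],
    [[0,3.5,0],[0,0,0]],
    [[0,3.5,0],[0,0,0]],
    [[0,3.5,0],[0,0,0]],
    [[0,3,0],[0,0,0]],
    [[0,0,0],[0,0,0]]
  ]
}}

```text
t: 13.07
eef_pos: [0.6541, 0.1366, 0.1079]
tcp_rot: [-2.944, -1.071, -0.001]
wrist_force: [-1.2, 1.7, 0.1]
width: 0.003
finger_force: 0.0
```

```bash
python3 -c "
from look import *
print(env.read_state()['eef_pos'])
tops('scene');im,_=env.get_image('scene');cv2.imwrite('pics/s9.png',im)"
```

```text
[0.65406259 0.1366387  0.10792971]
scene bench z -0.0003
-0.08 170 z 0.0745 mean [ 0.5335 -0.1318] midrange [ 0.533  -0.1319] len [0.026 0.026]
-0.04 532 z 0.0748 mean [ 0.5655 -0.108 ] midrange [ 0.5636 -0.1067] len [0.026 0.082]
0 359 z 0.0749 mean [ 0.5958 -0.0822] midrange [ 0.5944 -0.0811] len [0.026 0.053]
0.04 555 z 0.0748 mean [ 0.6274 -0.0576] midrange [ 0.6251 -0.0563] len [0.026 0.082]
0.08 563 z 0.075 mean [ 0.6581 -0.0324] midrange [ 0.6564 -0.0302] len [0.026 0.082]
```

View pics/s9.png

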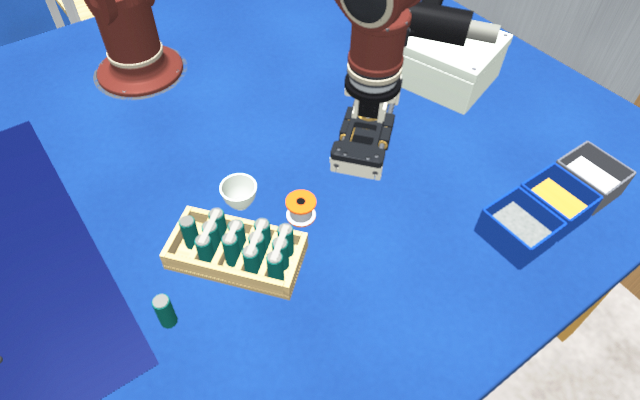

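The picture shows every row in the tray (162–306, 208–292) level. The cup (238,192), spool (300,205) and spare cell (165,310) are where they were, and the arm is clear.

```bash
python3 -c "
from plant import env
print(env.job_done())"
```

```text
the job is handed in; nothing more can be done
None
```

I pressed the single, the pair and the triple home in that order, each with about 8 N, and they measure level with the seated rows to within 0.5 mm. The loose things were not touched, and I handed the job in at about 13 s.

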